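Clamp the bracket in the drilling fixture

TASK

Gently slide the red bracket along the fixture's bed until it is fully home against the yellow stop, and only then wind the clamp's crank clockwise until the brass foot meets the bracket and snug it down by feel: firmly held, but not overtightened. Let go of the crank and leave the things standing around the fixture where they are.

Things in the scene. Friction and masses are not known exactly. Their poses are not given: they have to be found in the camera images.
- fixture: Dark steel drilling fixture fixed to the bench. Origin on the bench top right under the vertical screw axis; x runs along the bed from the open loading end towards the stop, z up. Flat bed 84 mm wide, x = -130 to +80 mm, top at z = 30 mm. Two round steel guide rails on the bed, 10 mm high over it, inner faces at y = +-22 mm, x = -90 to +18 mm.
- stop (a point): Yellow end stop (two pins, 20 mm high over the bed): the middle of its face, at bed height, at x = +25 mm in the fixture's frame. The bracket's far end must meet it.
- head (a point): Top of the fixture's blue C-shaped clamp frame, on the screw axis, 125 mm over the bench. The frame's arm over the bed is 26 mm thick, 50 mm wide, from x = -30 to +75 mm in the fixture's frame, on a column at x = 45 to 75 mm; the screw passes down through it.
- bracket: Red painted steel angle bracket, loose, about 0.4 kg, lying on the bed between the rails, 20 to 45 mm short of the stop. Flat plate 130 x 40 x 10 mm with an upright tab at its near end. Origin at the middle of the underside of its far end, which must meet the stop; its x points that way, so the plate runs from x = -130 mm to 0.
- tab (a point): Centre of the bracket's upright tab, 28 mm above the plate's underside (58 mm above the bench): 10 mm thick along the bracket's x, 40 mm wide, its top 46 mm above the underside. Its outer face, 5 mm further from the stop, is the place to push; the tab can also be pinched across its thickness. Sliding takes 2 to 5 N.
- hub (a point): Top of the crank's hub, on the screw axis, level with the top of the crank arm; it sinks with the screw, 12 mm a turn. When the hand stops and holds the handle still, the push left in it along the circle is near 0 N while the foot is free and, in contact, about 0.04 N per newton of clamping force (1.7 N at 40 N, 3.4 N at 80 N, 5 N at 120 N).
- grip (a point): Centre of the crank's black upright handle, 24 mm in diameter, 50 mm tall, 45 mm from the screw axis, spinning freely on its pin. This point is 26 mm above the crank arm's top, the handle alone stands higher. It starts within 110 degrees of the screw-to-stop direction. Moving along its circle it takes 6 N free, 7.5 to 11 N snug, over 12.5 N overtightened; let go, it stays.
- spray_can_mid (a point): Bystander: upright blue and white spray can, 60 mm in diameter, 150 mm tall; this point is half-way up.
- socket: Bystander: steel socket ring standing on the bench, 32 mm in diameter, 40 mm tall; origin at the centre of its underside.
- centre_cap: Bystander: blue wheel centre cap, 60 mm in diameter, 18 mm tall; origin at the centre of its underside.
- driver: Bystander: screwdriver with a red handle lying on the bench; origin on the bench under it.
- screw: Upright clamp screw, with a sprung brass foot 32 mm across at its lower end, 3 to 20 mm above the plate at first. 12 mm down per clockwise turn (from above) of the crank. Origin on the axis, 0 to 10 mm below the foot's underside: its set is unknown, so feel for first touch. Past it each radian of crank adds some 80 N. Snug is 40 to 120 N: aim one radian past touch. Over 160 N is overtightened.
Mind the look-alikes: they are no part of the job. Of the things that look like the bracket, the largest one is meant.

How it is judged:
By the outcome, as a careful person would: the job done as asked, in the order asked, and still so for the second after the job is handed in, with the robot touching nothing.
It also fails if it takes over 72 s, if anything falls off the work surface, if the arm or the gripper's body presses on something with over 40 N, if the wrist force passes 120 N, or if a joint passes its speed limit or range.

ROBOT

A 7-joint arm with a two-finger parallel gripper is mounted at the origin on the work surface. World frame = base frame: x ahead of the robot, y to its left, z up, the work surface at z = 0. Lengths are in m, angles in rad, forces in N, time in s.
With the tool pointing down it reaches from about 0.425 to 0.875 m from the base axis. Payload 8.4 kg.
Tool frame: the origin (TCP) lies at the very end of the fingers, on their centre line; the grasp point (between the pads) lies 19 mm behind it (robot.pinch_z is the distance from the TCP to the grasp point, in m); z points along the fingers, y is the direction in which the jaws open and shut (so a half turn about z gives the same grasp; the last joint's range is limited). The gripper opens to 87 mm and grips with 3 to 60 N. Pads are 19 mm wide; open, the fingers measure 117 mm over their backs; the gripper's body (75 mm by 190 mm) begins 51 mm behind the grasp point.
Start: joints at [-1.238, 0.333, 0.04, 1.465, -0.013, 1.343, -0.059], TCP at [0.272, 0.59, 0.223] pointing down, gripper open.
Joint ranges: [-2.58, 2.58], [-0.38, 2.09], [-1.3, 1.39], [0.25, 2.4], [-1.5, 4.64], [0.08, 2.09], [-2.65, 2.65]. Speed limits (rad/s): [2.22, 2.22, 2.79, 2.79, 3.14, 3.14, 3.14].

INTERFACE

Orientations are given as a unit quaternion [w, x, y, z].
In Python, from workcell import robot gives the robot as it stands. The module is installed in compiled form; this text tells all that it offers.
- The arm moves only by the tool jog_arm, never from a script. Its arguments are lists of equal length, an entry for each row: "claw": the gripper command: -1 is shut, 1 is fully open, values between are in proportion; "xyz": the shift along the tool's x, y, z in m, a list of three; "twist": the turn about the tool's z in rad. A call has 1 to 12 rows; each row is the pose to reach, as a shift and turn from the pose measured when the call began, along the tool's axes at that moment; what a row does not reach only later rows make up. A row lasts 1/12 s, in which the tool goes at most 41.7 mm and 7.16 degrees, less where a joint would pass 70% of its speed; a pose out of reach is approached as far as the arm can. A call with a gripper value outside its range is refused whole. The fingers move at their own pace and stop on an object; the grip force is fixed at half the most. Time passes only in rows, so rows that repeat a pose let the fingers close. It gives the time, the measured TCP pose, the force and the opening at its end, in the units of the state.
- robot.sense(): the state, without advancing time (a new reading comes with each control period).
- robot.snapshot(name): name is "side" or "top"; returns (picture, depth): 420x560x3 uint8, red, green, blue; 420x560 float32, m along the optical axis (not along the pixel's ray), 0 where there is no reading.
- robot.camera_info(name): a dict with "fx", "fy", "cx", "cy" (pixels), "R" (3x3) and "t" (3): a world point X has camera coordinates R X + t. Camera axes: x right, y down, z forward; pixel columns grow to the right and rows downward; lengths in m; the calibration is good to about 2 mm. A picture is of the moment at which its call begins. camera_info takes no time and is no camera call.
- robot.job_done(): hands the job in, once; it reports no verdict.
The state is a dict: "time": time; "qpos": joint angles; "dq": joint speeds; "joint_torque": joint torques, N m; "tcp_pos": TCP position; "eef_rot": TCP orientation; "wrist_force": force on the tool from outside, world axes, zero at the start; "moment": the same for the moment, N m; "finger_gap": finger opening in m.
Only numpy, scipy, OpenCV 4.12 (cv2) and the standard library are available. Lean on these libraries where they do the work, as an engineer would, in place of code of your own. Each camera call takes 0.05 s, during which the arm holds its last target. There are 200 camera calls.

## Working session

There is one attempt and no reset: what is moved stays moved. The work goes in short steps, Python scripts to look and compute and a tool call to move; the robot and the scene stay as the last step left them, time stands still between calls to the robot, and variables do not carry over. Pictures are saved under pics/ and viewed, about 8 in all and at most 12, crops included, and the job is handed in when it is done.

Besides the shell and the picture viewer there is one more tool, called after "Emit:" as name(argument=value, ...) on one line, values as JSON. jog_arm: Moves the arm, as the interface text tells. Its arguments: {"type":"object","properties":{"claw":{"type":"array","items":{"type":"number"}},"xyz":{"type":"array","items":{"type":"array","items":{"type":"number"}}},"twist":{"type":"array","items":{"type":"number"}}},"required":["claw","xyz","twist"]}

```bash
mkdir -p pics; cat > h.py <<'E'
import numpy as np, cv2
from workcell import robot
def snap(n,f):
    p,d=robot.snapshot(n); cv2.imwrite(f'pics/{f}.png',p[:,:,::-1]); np.save(f'pics/{f}.npy',d); return p,d
def pt(n,d,u,v):
    c=robot.camera_info(n); z=d[int(v),int(u)] if hasattr(d,'shape') else d
    X=np.array([(u-c['cx'])/c['fx']*z,(v-c['cy'])/c['fy']*z,z]); return c['R'].T@(X-c['t'])
def ptz(n,u,v,h):
    c=robot.camera_info(n); r=c['R'].T@np.array([(u-c['cx'])/c['fx'],(v-c['cy'])/c['fy'],1]); o=-c['R'].T@c['t']
    return o+r*(h-o[2])/r[2]
def px(n,X):
    c=robot.camera_info(n); x=c['R']@np.array(X)+c['t']; return x[:2]/x[2]*[c['fx'],c['fy']]+[c['cx'],c['cy']]
E
python3 - <<'E'
from h import *
print(robot.sense())
for n in('top','side'): snap(n,n+'1'); c=robot.camera_info(n); print(n,-c['R'].T@c['t'],c['R'][2])
E
```

```text
{'time': 0.0, 'qpos': array([-1.23820623,  0.33392568,  0.03989994,  1.46627645, -0.01339579,
        1.34330236, -0.05846181]), 'dq': array([ 0.00159315,  0.00100997, -0.00119649,  0.00100565,  0.00049729,
       -0.00017551,  0.00011745]), 'joint_torque': array([-4.43103663e-04, -6.56349707e+01,  1.33492280e+00, -4.03793907e+01,
       -5.97405061e-02,  4.51223238e-02,  1.46441180e-04]), 'tcp_pos': array([0.27186831, 0.58989143, 0.22164756]), 'eef_rot': array([-1.14842748e-04,  2.14223100e-01,  9.76784411e-01, -8.14781879e-04]), 'wrist_force': array([-0.34877355, -0.53324497, -0.48317058]), 'moment': array([0.00500927, 0.00305925, 0.03978482]), 'finger_gap': 0.0870148915508595}
top [0.50503901 0.07506744 1.03534771] [ 0.11335677 -0.01385113 -0.99345779]
side [ 0.23780487 -0.57991999  0.59432198] [ 0.41857499  0.75840233 -0.49962075]
```

View pics/top1.png

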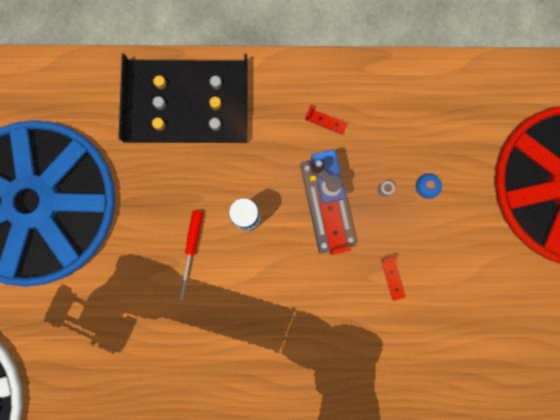

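View pics/side1.png

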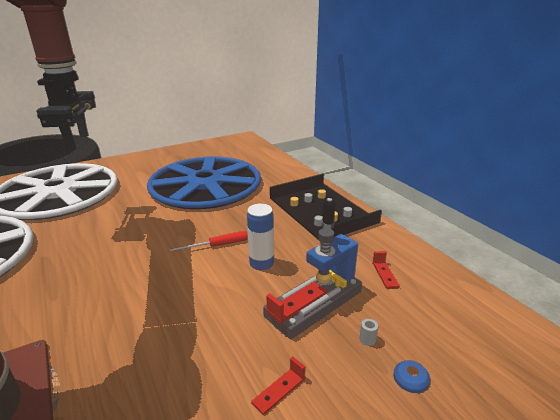

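The top view shows the fixture at about (328,203), with its loading end at (338,248), its column at (325,160) and the handle near (319,163). The spray can is at (244,212) and the socket at (388,188). Next I'll enlarge the fixture in both pictures.

```bash
python3 - <<'E'
import cv2,numpy as np
a=cv2.imread('pics/top1.png')[140:265,270:410]; b=cv2.imread('pics/side1.png')[190:340,250:390]
cv2.imwrite('pics/c1.png',cv2.resize(a,None,fx=4.8,fy=4.8,interpolation=cv2.INTER_CUBIC))
cv2.imwrite('pics/c2.png',cv2.resize(b,None,fx=4,fy=4,interpolation=cv2.INTER_CUBIC))
E
```

```text
(no output)
```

View pics/c1.png

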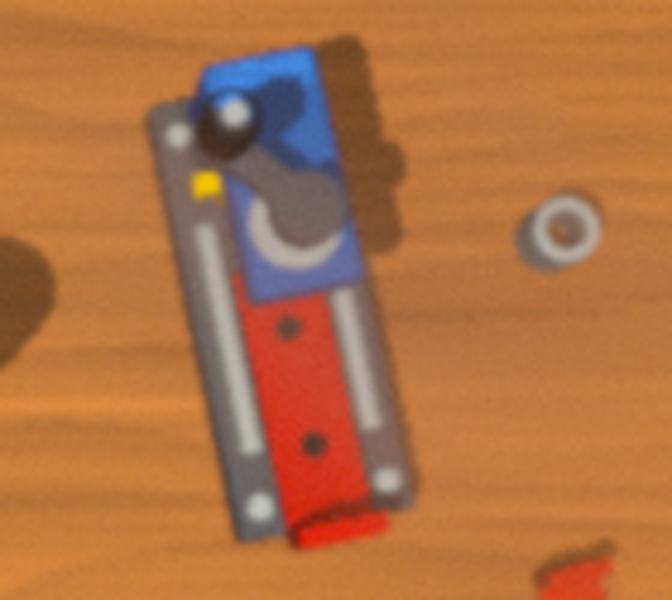

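View pics/c2.png

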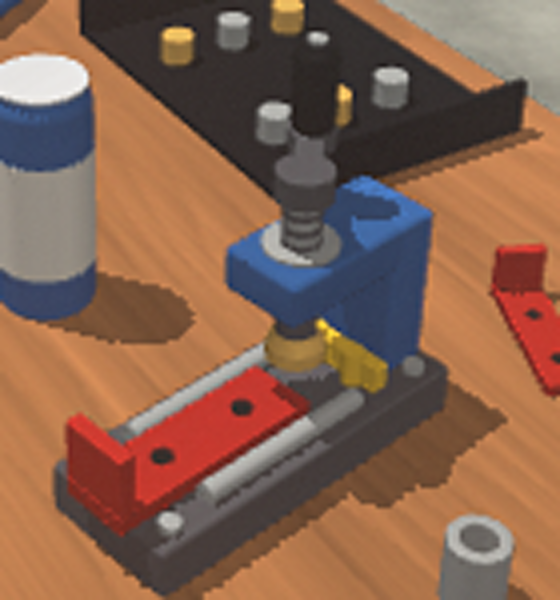

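The enlarged top crop shows the blue arm's front corners at (255,305) and (362,278), the handle's top at (233,112), the hub at about (305,205), and the tab's top edge from (300,540) to (388,522). The side crop shows the handle's top at (317,38) and the foot still clear of the plate, with the plate short of the stop.

```bash
python3 - <<'E'
from h import *
d=np.load('pics/top1.npy'); ds=np.load('pics/side1.npy')
T=lambda U,V:(270+(U+.5)/4.8-.5,140+(V+.5)/4.8-.5)
S=lambda U,V:(250+(U+.5)/4-.5,190+(V+.5)/4-.5)
np.set_printoptions(precision=4,suppress=True)
for n,U,V,z in [('armL',255,305,.125),('armR',362,278,.125),('bedLnear',240,541,.03),('bedRnear',411,505,.03),('bedLfar',150,110,.03),('boltNL',260,507,.033),('boltNR',388,481,.033),('boltFL',178,134,.033),
 ('tabL',298,545,.076),('tabR',388,527,.076),('hole1',288,327,.04),('hole2',314,444,.04),('railL0',205,228,.04),('railL1',252,453,.04),('railR1',370,428,.04),('handle',233,112,.2),('hub',308,205,.15),('colL',205,70,.125),('colR',315,48,.125)]:
    u,v=T(U,V); print(n,ptz('top',u,v,z), pt('top',d,round(u),round(v)))
print('side handle',pt('side',ds,*map(round,S(317,42)))); print(pt('side',ds,*map(round,S(305,165))),pt('side',ds,*map(round,S(317,80))))
# blob of bracket in depth: tab top points, red & z>.065
for n,f in(('top',d),('side',ds)):
    im=cv2.imread(f'pics/{n}1.png').astype(int); c=robot.camera_info(n)
    v,u=np.mgrid[0:420,0:560]; z=f
    X=np.stack([(u-c['cx'])/c['fx']*z,(v-c['cy'])/c['fy']*z,z],-1); W=(X-c['t'])@c['R']
    red=(im[...,2]>120)&(im[...,1]<60)&(im[...,0]<60)
    near=(W[...,0]>.45)&(W[...,0]<.85)&(abs(W[...,1]-0)<.15)
    m=red&near&(W[...,2]>.05)&(W[...,2]<.085); print(n,'tab',m.sum(),W[m].mean(0),W[m].min(0),W[m].max(0))
    m=red&near&(W[...,2]>.034)&(W[...,2]<.046); print('plate',m.sum(),W[m].mean(0),np.median(W[m][:,2]))
    bl=(im.max(-1)<70)&near&(W[...,2]>.165); print('handle',bl.sum(),W[bl].mean(0) if bl.any() else 0,W[bl].max(0) if bl.any() else 0)
    for lo,hi in((.135,.165),(.165,.19),(.19,.25)):
        m=(W[...,2]>lo)&(W[...,2]<hi)&near; print(lo,m.sum(),np.median(W[m],0) if m.any() else 0)
E
```

```text
armL [ 0.6039 -0.0238  0.125 ] [ 0.6061 -0.0262  0.1082]
armR [ 0.6154 -0.0692  0.125 ] [ 0.626  -0.0843  0.0293]
bedLnear [ 0.505  -0.0259  0.03  ] [ 0.5057 -0.0273  0.0249]
bedRnear [ 0.5214 -0.1051  0.03  ] [ 0.521  -0.1048  0.0292]
bedLfar [0.7065 0.0142 0.03  ] [0.7062 0.0137 0.026 ]
boltNL [ 0.5205 -0.035   0.033 ] [ 0.521  -0.0354  0.0342]
boltNR [ 0.5324 -0.0942  0.033 ] [ 0.5319 -0.0929  0.0347]
boltFL [0.6945 0.0014 0.033 ] [0.6931 0.0008 0.0348]
tabL [ 0.5032 -0.0468  0.076 ] [ 0.5035 -0.0493  0.0618]
tabR [ 0.5111 -0.0865  0.076 ] [ 0.5119 -0.0855  0.0771]
hole1 [ 0.603  -0.0481  0.04  ] [ 0.6026 -0.0493  0.0381]
hole2 [ 0.5491 -0.0593  0.04  ] [ 0.5495 -0.0596  0.0378]
railL0 [ 0.649  -0.0103  0.04  ] [ 0.6495 -0.0097  0.0384]
railL1 [ 0.545  -0.0309  0.04  ] [ 0.5455 -0.032   0.0274]
railR1 [ 0.5564 -0.0852  0.04  ] [ 0.5564 -0.0874  0.0305]
handle [ 0.6717 -0.0079  0.2   ] [ 0.6685 -0.0061  0.2154]
hub [ 0.6427 -0.0435  0.15  ] [ 0.6402 -0.0412  0.1705]
colL [ 0.7049 -0.0036  0.125 ] [ 0.7066 -0.0035  0.1191]
colR [ 0.7146 -0.0508  0.125 ] [ 0.7139 -0.0504  0.1243]
side handle [ 0.6642 -0.0133  0.2193]
[ 0.6423 -0.0391  0.1685] [ 0.6619 -0.0184  0.1999]
top tab 80 [ 0.5103 -0.0641  0.0734] [ 0.5035 -0.0836  0.0505] [ 0.5183 -0.0477  0.0796]
plate 399 [ 0.5516 -0.0545  0.0391] 0.03912880575182501
handle 118 [0.5596 0.0473 0.7475] [0.6759 0.0751 1.0353]
0.135 659 [0.5859 0.1278 0.1493]
0.165 283 [ 0.6458 -0.0355  0.1683]
0.19 99 [ 0.6642 -0.0057  0.2119]
side tab 183 [ 0.5072 -0.0733  0.0654] [ 0.5005 -0.0898  0.0502] [ 0.5186 -0.0528  0.0779]
plate 688 [ 0.5738 -0.0593  0.0404] 0.04044951340617333
handle 279 [ 0.6611 -0.0179  0.191 ] [ 0.6769 -0.0003  0.2178]
0.135 522 [0.59   0.1112 0.1497]
0.165 281 [ 0.6555 -0.0226  0.1698]
0.19 165 [ 0.6621 -0.0159  0.2058]
```

Emit:
jog_arm(claw=[-1, -1, -1, -1, -1, -1, -1, -1, -1, -1, -1, -1], xyz=[[-0.035, -0.021, 0], [-0.07, -0.043, 0], [-0.105, -0.064, 0], [-0.14, -0.085, 0], [-0.175, -0.107, 0], [-0.21, -0.128, 0], [-0.245, -0.15, 0], [-0.28, -0.171, 0], [-0.315, -0.192, 0], [-0.349, -0.213, 0], [-0.349, -0.213, 0], [-0.349, -0.213, 0]], twist=[0.12, 0.24, 0.36, 0.48, 0.6, 0.72, 0.84, 0.96, 1.08, 1.2, 1.3, 1.4])

```text
time: 1.1
tcp_pos: [0.5012, 0.2471, 0.222]
eef_rot: [0.001, 0.796, 0.605, -0.001]
wrist_force: [0.4, 1.9, 0.1]
finger_gap: 0.0152
```

```bash
cat >> h.py <<'E'
from scipy.spatial.transform import Rotation as Ro
np.set_printoptions(precision=4,suppress=True)
YAW=np.deg2rad(11.4); EX=np.array([np.cos(YAW),np.sin(YAW),0]); EY=np.array([-np.sin(YAW),np.cos(YAW),0]); AX=np.array([.639,-.041,0])
def fx(x,y,z): return AX+EX*x+EY*y+[0,0,z]
def st():
    s=robot.sense(); w,x,y,z=s['eef_rot']; R=Ro.from_quat([x,y,z,w]).as_matrix()
    r=s['tcp_pos']-AX
    print('t',round(s['time'],2),'tcp',s['tcp_pos'],'fix',np.array([r@EX,r@EY,r[2]]),'F',s['wrist_force'],'Ffix',s['wrist_force']@EX,s['wrist_force']@EY,'gap',s['finger_gap'])
    print('toolx yaw',np.degrees(np.arctan2(R[1,0],R[0,0])),'q',s['qpos'])
    return s,R
def to(X):
    s,R=st(); d=R.T@(np.array(X)-s['tcp_pos']); print('shift',d); 
    print('twist',np.arctan2(R[1,0],R[0,0])-YAW); return d
E
python3 -c "
from h import *
to(fx(-.165,0,.20))"
```

```text
t 1.1 tcp [0.5012 0.2471 0.222 ] fix [-0.0782  0.3097  0.222 ] F [0.4445 1.9477 0.1028] Ffix 0.8207513756100153 1.821429649062294 gap 0.015240998661875305
toolx yaw 74.42613938730983 q [-0.9113  0.1494  0.4169  1.7089 -0.061   1.2978 -0.7538]
shift [-0.3154  0.0631  0.0226]
twist 1.1000136471294382
```

Emit:
jog_arm(claw=[-1, -1, -1, -1, -1, -1, -1, -1, -1, -1, -1, -1], xyz=[[-0.032, 0.006, 0], [-0.064, 0.012, 0], [-0.096, 0.019, 0], [-0.128, 0.025, 0], [-0.16, 0.032, 0], [-0.192, 0.038, 0], [-0.224, 0.045, 0], [-0.256, 0.051, 0], [-0.288, 0.057, 0], [-0.315, 0.063, 0], [-0.315, 0.063, 0], [-0.315, 0.063, 0]], twist=[0.12, 0.24, 0.36, 0.48, 0.6, 0.72, 0.84, 0.96, 1.08, 1.1, 1.1, 1.1])

```text
time: 2.1
tcp_pos: [0.4769, -0.0747, 0.2226]
eef_rot: [0.001, 0.995, 0.098, -0.0]
wrist_force: [0.9, 0.9, 0.2]
finger_gap: 0.0006
```

```bash
python3 -c "
from h import *
to(fx(-.165,0,.05))"
```

```text
t 2.1 tcp [ 0.4769 -0.0747  0.2226] fix [-0.1656 -0.001   0.2226] F [0.918  0.9449 0.2072] Ffix 1.0866120594371518 0.7447814828150202 gap 0.0005726582800974852
toolx yaw 11.223220013699247 q [-0.6479 -0.0474  0.6993  1.8861  0.0335  1.2923 -1.3334]
shift [ 0.0007 -0.0013  0.1726]
twist -0.003085392812578608
```

Emit:
jog_arm(claw=[-1, -1, -1, -1, -1, -1, -1, -1], xyz=[[0, -0.001, 0.03], [0, -0.001, 0.06], [0, -0.001, 0.09], [0, -0.001, 0.12], [0, -0.001, 0.145], [0, -0.001, 0.165], [0, -0.001, 0.172], [0, -0.001, 0.172]], twist=[0, 0, 0, 0, 0, 0, 0, 0])

```text
time: 2.77
tcp_pos: [0.4753, -0.0731, 0.049]
eef_rot: [0.001, 0.995, 0.099, -0.002]
wrist_force: [-0.6, 0.2, 0.2]
finger_gap: 0.0005
```

```bash
python3 -c "
from h import *
to(fx(-.145,0,.05))
snap('side','side2')
import cv2
b=cv2.imread('pics/side2.png')[190:340,220:390]
cv2.imwrite('pics/c3.png',cv2.resize(b,None,fx=4,fy=4,interpolation=cv2.INTER_CUBIC))
"
```

```text
t 2.77 tcp [ 0.4753 -0.0731  0.049 ] fix [-0.1668  0.0009  0.049 ] F [-0.6083  0.1571  0.2356] Ffix -0.5652838383090979 0.27422215472710953 gap 0.00047395081280857967
toolx yaw 11.321155628084417 q [-0.5916  0.1947  0.7146  2.0855 -0.1567  0.9181 -1.1635]
shift [ 0.0218  0.0008 -0.0011]
twist -0.0013760938865938765
```

View pics/c3.png

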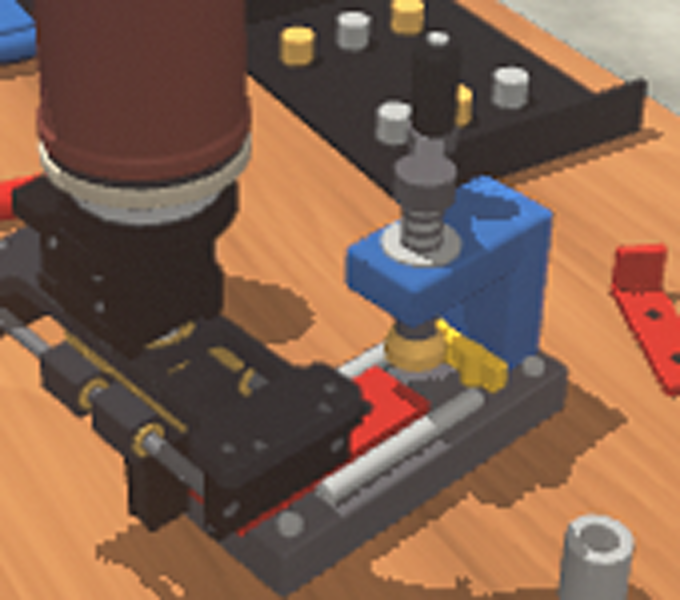

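The gripper is behind the tab and clear of everything. Now a gentle push.

Emit:
jog_arm(claw=[-1, -1, -1, -1, -1, -1, -1, -1, -1, -1, -1, -1], xyz=[[0.005, 0, 0], [0.01, 0, 0], [0.015, 0, 0], [0.018, 0, 0], [0.02, 0, 0], [0.022, 0, 0], [0.024, 0, 0], [0.026, 0, 0], [0.028, 0, 0], [0.03, 0, 0], [0.032, 0, 0], [0.034, 0, 0]], twist=[0, 0, 0, 0, 0, 0, 0, 0, 0, 0, 0, 0])

```text
time: 3.82
tcp_pos: [0.5099, -0.0667, 0.0503]
eef_rot: [0.001, 0.995, 0.098, -0.001]
wrist_force: [-2.7, -0.7, 3.1]
finger_gap: 0.0006
```

```bash
python3 -c "
from h import *
to(fx(-.1145,0,.05))"
```

```text
t 3.82 tcp [ 0.5099 -0.0667  0.0503] fix [-0.1317  0.0003  0.0503] F [-2.7356 -0.6653  3.1094] Ffix -2.8131652459426895 -0.11142166033684987 gap 0.0005662560763117679
toolx yaw 11.291853817240481 q [-0.5719  0.2679  0.698   2.0099 -0.2097  0.9369 -1.1398]
shift [0.0172 0.0003 0.0002]
twist -0.001887506962617136
```

Emit:
jog_arm(claw=[-1, -1, -1, -1, -1, -1, -1, -1], xyz=[[0.002, 0, 0], [0.004, 0, 0], [0.006, 0, 0], [0.008, 0, 0], [0.01, 0, 0], [0.011, 0, 0], [0.012, 0, 0], [0.013, 0, 0]], twist=[0, 0, 0, 0, 0, 0, 0, 0])

```text
time: 4.48
tcp_pos: [0.5226, -0.0642, 0.0503]
eef_rot: [0.001, 0.995, 0.098, -0.001]
wrist_force: [-3.3, -1.1, 3.6]
finger_gap: 0.0003
```

Emit:
jog_arm(claw=[-1, -1, -1], xyz=[[0.001, 0, 0], [0.0015, 0, 0], [0.002, 0, 0]], twist=[0, 0, 0])

```text
time: 4.73
tcp_pos: [0.5246, -0.0638, 0.0502]
eef_rot: [0.001, 0.995, 0.098, -0.001]
wrist_force: [-3.8, -0.5, 3.8]
finger_gap: 0.0006
```

```bash
python3 -c "
from h import *
to(fx(-.1145,0,.05))"
```

```text
t 4.73 tcp [ 0.5246 -0.0638  0.0502] fix [-0.1166  0.0003  0.0502] F [-3.7774 -0.5094  3.8084] Ffix -3.803594486301056 0.24732169171740762 gap 0.0005583987732529105
toolx yaw 11.29054179075994 q [-0.5623  0.2993  0.6897  1.9763 -0.2303  0.9464 -1.132 ]
shift [0.0021 0.0003 0.0002]
twist -0.0019104061445759102
```

Emit:
jog_arm(claw=[-1, -1, -1], xyz=[[0.0007, 0, 0], [0.0014, 0, 0], [0.002, 0, 0]], twist=[0, 0, 0])

```text
time: 4.98
tcp_pos: [0.5255, -0.0636, 0.05]
eef_rot: [0.001, 0.995, 0.098, -0.002]
wrist_force: [-10.8, -0.9, 7.6]
finger_gap: 0.0005
```

Emit:
jog_arm(claw=[-1, -1, -1], xyz=[[0.0005, 0, 0], [0.001, 0, 0], [0.001, 0, 0]], twist=[0, 0, 0])

```text
time: 5.23
tcp_pos: [0.5255, -0.0637, 0.0498]
eef_rot: [0.001, 0.995, 0.098, -0.003]
wrist_force: [-7.9, -1.1, 6.5]
finger_gap: 0.0004
```

Emit:
jog_arm(claw=[-1, -1, -1], xyz=[[0.0005, 0, 0], [0.001, 0, 0], [0.001, 0, 0]], twist=[0, 0, 0])

```text
time: 5.48
tcp_pos: [0.5254, -0.0637, 0.0496]
eef_rot: [0.001, 0.995, 0.098, -0.004]
wrist_force: [-8.1, -1.5, 6.2]
finger_gap: 0.0004
```

The force rose to 8–11 N and the tool stopped advancing, 1 mm from the predicted home position. Backing off and rising.

Emit:
jog_arm(claw=[-1, -1, -1, -1, -1, -1, -1, 0, 1, 1, 1, 1], xyz=[[-0.01, 0, 0], [-0.025, 0, 0], [-0.04, 0, 0], [-0.045, 0, -0.03], [-0.045, 0, -0.06], [-0.045, 0, -0.09], [-0.045, 0, -0.12], [-0.045, 0, -0.15], [-0.045, 0, -0.18], [-0.045, 0, -0.2], [-0.045, 0, -0.21], [-0.045, 0, -0.21]], twist=[0, 0, 0, 0, 0, 0, 0, 0, 0, 0, 0, 0])

```text
time: 6.48
tcp_pos: [0.4843, -0.072, 0.2618]
eef_rot: [0.0, 0.995, 0.098, -0.002]
wrist_force: [-0.3, -0.4, -0.7]
finger_gap: 0.0258
```

```bash
python3 - <<'E'
from h import *
p,d=snap('side','side3'); snap('top','top3')
b=cv2.resize(cv2.imread('pics/side3.png')[190:340,250:390],None,fx=4,fy=4,interpolation=cv2.INTER_CUBIC)
cv2.imwrite('pics/c4.png',b)
# handle/hub dimensions
c=robot.camera_info('side'); v,u=np.mgrid[0:420,0:560]
W=(np.stack([(u-c['cx'])/c['fx']*d,(v-c['cy'])/c['fy']*d,d],-1)-c['t'])@c['R']
near=(np.linalg.norm(W[...,:2]-AX[:2],axis=-1)<.07)
print('zmax',np.sort(W[near][:,2])[-8:])
for a in (0,37.6,60):
    pass
for r in [(-.0+0,0,.171)]: print('hub px',px('side',fx(*r)))
to(fx(.045*np.cos(np.radians(37.6)),.045*np.sin(np.radians(37.6)),.255))
t=np.radians(37.6+11.4)
print('pred handle cap px top/side',px('top',AX+[.045*np.cos(t),.045*np.sin(t),.221]),px('side',AX+[.045*np.cos(t),.045*np.sin(t),.221]))
print('stop px',px('side',fx(.025,0,.03)),px('side',fx(0,0,.04)))
E
```

```text
zmax [0.2185 0.2186 0.2186 0.2187 0.2187 0.2188 0.2191 0.2196]
hub px [325.2448 230.8005]
t 6.58 tcp [ 0.4829 -0.0719  0.259 ] fix [-0.1592  0.0006  0.259 ] F [-0.2108  0.7953 -0.2592] Ffix -0.049406504340951875 0.821303935588799 gap 0.033794406707722206
toolx yaw 11.254417501438736 q [-0.674  -0.0501  0.715   1.8129  0.0356  1.3757 -1.3412]
shift [ 0.1948 -0.0274  0.0022]
twist -0.002540893933173971
pred handle cap px top/side [318.7826 162.3999] [328.9749 197.4188]
stop px [330.0178 282.0962] [322.1032 283.4188]
```

View pics/c4.png

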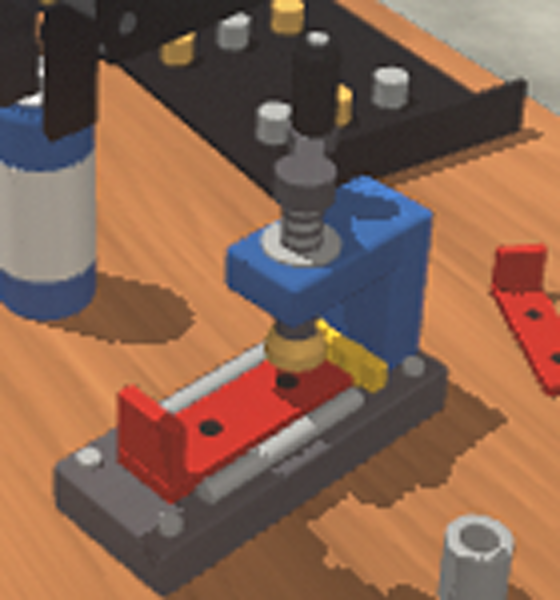

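The plate's far end now meets the yellow stop at crop (350,375), and the surroundings are unchanged. On to the handle.

Emit:
jog_arm(claw=[1, 1, 1, 1, 1, 1, 1, 1, 1], xyz=[[0.03, -0.004, 0], [0.06, -0.008, 0], [0.09, -0.012, 0], [0.12, -0.016, 0], [0.15, -0.02, 0], [0.18, -0.025, 0], [0.195, -0.027, 0], [0.195, -0.027, 0], [0.195, -0.027, 0]], twist=[0, 0, 0, 0, 0, 0, 0, 0, 0])

```text
time: 7.33
tcp_pos: [0.6684, -0.0076, 0.2542]
eef_rot: [0.001, 0.995, 0.098, -0.007]
wrist_force: [-0.4, -0.8, -0.6]
finger_gap: 0.0857
```

```bash
python3 -c "
from h import *
to(fx(.0357,.0275,.179))"
```

```text
t 7.33 tcp [ 0.6684 -0.0076  0.2542] fix [0.0354 0.0269 0.2542] F [-0.4163 -0.8447 -0.6319] Ffix -0.5750216548833619 -0.7457378539460449 gap 0.08567125762982308
toolx yaw 11.237218934544615 q [-0.5626  0.4325  0.7193  1.3813 -0.277   1.444  -1.226 ]
shift [ 0.0013 -0.0007  0.0752]
twist -0.0028410655521008965
```

Emit:
jog_arm(claw=[1, 1, 1, 1, 1], xyz=[[0, 0, 0.025], [0, 0, 0.05], [0.001, 0, 0.07], [0.001, 0, 0.075], [0.001, 0, 0.075]], twist=[0, 0, 0, 0, 0])

```text
time: 7.75
tcp_pos: [0.6666, -0.0082, 0.1774]
eef_rot: [0.001, 0.995, 0.097, -0.008]
wrist_force: [-0.8, 0.2, 0.2]
finger_gap: 0.087
```

Emit:
jog_arm(claw=[-1, -1, -1, -1, -1, -1, -1, -1, -1, -1, -1, -1], xyz=[[0, 0, 0], [0, 0, 0], [0, 0, 0], [0, 0, 0], [0, 0, 0], [0, 0, 0], [0, 0, 0], [0, 0, 0], [0, 0, 0], [0, 0, 0], [0, 0, 0], [0, 0, 0]], twist=[0, 0, 0, 0, 0, 0, 0, 0, 0, 0, 0, 0])

```text
time: 8.75
tcp_pos: [0.6666, -0.0085, 0.1774]
eef_rot: [0.001, 0.995, 0.097, -0.008]
wrist_force: [0.3, 0.2, -1.1]
finger_gap: 0.0235
```

```bash
cat >> h.py <<'E'
def plan(angs,th0=None,sink=.012/(2*np.pi),R0=.045,reset=None):
    "angs: clockwise crank turns (rad) from now; shifts in the tool frame; z only from the present height"
    s,R=st(); r=s['tcp_pos']-AX; th=np.arctan2(r[1],r[0]); print('theta',round(th,4),'r',np.hypot(r[0],r[1]))
    F=s['wrist_force']; print('push along cw',F@np.array([np.sin(th),-np.cos(th),0]),'radial',F@np.array([np.cos(th),np.sin(th),0]))
    print([[round(float(c),4) for c in R.T@(AX+[R0*np.cos(th-a),R0*np.sin(th-a),s['tcp_pos'][2]-sink*a]-s['tcp_pos'])] for a in angs])
E
python3 -c "
from h import *
plan(np.arange(1,11)*.15)"
```

```text
t 8.75 tcp [ 0.6666 -0.0085  0.1774] fix [0.0335 0.0264 0.1774] F [ 0.3097  0.2108 -1.1486] Ffix 0.3452099170581675 0.1454204677055686 gap 0.023465031261129674
toolx yaw 11.163314802834499 q [-0.5578  0.4726  0.6994  1.4899 -0.3026  1.3074 -1.2049]
theta 0.8662 r 0.042661947632541275
push along cw 0.09938809874134236 radial 0.361163404972866
[[0.0056, 0.0041, 0.0002], [0.0085, 0.0102, 0.0004], [0.0105, 0.0167, 0.0007], [0.0115, 0.0233, 0.001], [0.0115, 0.0301, 0.0013], [0.0105, 0.0367, 0.0016], [0.0084, 0.0432, 0.0019], [0.0055, 0.0492, 0.0022], [0.0017, 0.0548, 0.0026], [-0.0029, 0.0597, 0.003]]
```

```bash
cat >> h.py <<'E'
AX0=AX.copy(); AX=AX-EX*.002
E
python3 -c "
from h import *
plan(np.arange(1,11)*.12,R0=.0445)"
```

```text
t 8.75 tcp [ 0.6666 -0.0085  0.1774] fix [0.0355 0.0264 0.1774] F [ 0.3097  0.2108 -1.1486] Ffix 0.3452099170581675 0.1454204677055686 gap 0.023465031261129674
toolx yaw 11.163314802834499 q [-0.5578  0.4726  0.6994  1.4899 -0.3026  1.3074 -1.2049]
theta 0.8382 r 0.04425033157905569
push along cw 0.08924789459112394 radial 0.36380188643555006
[[0.0031, 0.0043, 0.0002], [0.0055, 0.0091, 0.0004], [0.0073, 0.0141, 0.0006], [0.0085, 0.0193, 0.0008], [0.0091, 0.0246, 0.001], [0.009, 0.03, 0.0013], [0.0083, 0.0352, 0.0015], [0.0069, 0.0404, 0.0018], [0.005, 0.0454, 0.002], [0.0024, 0.0501, 0.0023]]
```

Emit:
jog_arm(claw=[-1, -1, -1, -1, -1, -1, -1, -1, -1, -1, -1], xyz=[[0.0031, 0.0043, 0.0002], [0.0055, 0.0091, 0.0004], [0.0073, 0.0141, 0.0006], [0.0085, 0.0193, 0.0008], [0.0091, 0.0246, 0.001], [0.009, 0.03, 0.0013], [0.0083, 0.0352, 0.0015], [0.0069, 0.0404, 0.0018], [0.005, 0.0454, 0.002], [0.0024, 0.0501, 0.0023], [0.0024, 0.0501, 0.0023]], twist=[0, 0, 0, 0, 0, 0, 0, 0, 0, 0, 0])

```text
time: 9.67
tcp_pos: [0.6804, -0.0569, 0.1753]
eef_rot: [0.001, 0.995, 0.098, -0.006]
wrist_force: [8.4, -0.5, -4.4]
finger_gap: 0.0234
```

```bash
python3 -c "
from h import *
plan(list(np.arange(1,8)*.15),R0=.0445)"
```

```text
t 9.67 tcp [ 0.6804 -0.0569  0.1753] fix [ 0.0395 -0.0238  0.1753] F [ 8.4213 -0.5099 -4.4311] Ffix 8.154399420845046 -2.16442350975557 gap 0.023377150355722465
toolx yaw 11.196154203215473 q [-0.4727  0.5077  0.7015  1.4513 -0.3246  1.3144 -1.1231]
theta -0.3434 r 0.04606676738369289
push along cw -2.3551240379481024 radial 8.101379500439394
[[-0.0052, 0.0046, 0.0004], [-0.0098, 0.0095, 0.0007], [-0.0151, 0.0135, 0.0011], [-0.0209, 0.0168, 0.0014], [-0.0271, 0.0191, 0.0018], [-0.0337, 0.0205, 0.0022], [-0.0403, 0.0209, 0.0026]]
```

```bash
cat >> h.py <<'E'
AX=np.array([.6385,-.043,0])
E
python3 -c "
from h import *
plan(list(np.arange(1,11)*.12),R0=.045)"
```

```text
t 9.67 tcp [ 0.6804 -0.0569  0.1753] fix [ 0.0383 -0.0219  0.1753] F [ 8.4213 -0.5099 -4.4311] Ffix 8.154399420845046 -2.16442350975557 gap 0.023377150355722465
toolx yaw 11.196154203215473 q [-0.4727  0.5077  0.7015  1.4513 -0.3246  1.3144 -1.1231]
theta -0.3203 r 0.04416299074644735
push along cw -2.1675196877359557 radial 8.15357697256472
[[-0.0022, 0.0049, 0.0003], [-0.0057, 0.0091, 0.0005], [-0.0096, 0.0128, 0.0008], [-0.0139, 0.016, 0.0011], [-0.0186, 0.0186, 0.0014], [-0.0236, 0.0207, 0.0017], [-0.0288, 0.0222, 0.002], [-0.0341, 0.023, 0.0023], [-0.0395, 0.0232, 0.0026], [-0.0449, 0.0227, 0.0029]]
```

Emit:
jog_arm(claw=[-1, -1, -1, -1, -1, -1, -1], xyz=[[-0.0022, 0.0049, 0.0003], [-0.0057, 0.0091, 0.0005], [-0.0096, 0.0128, 0.0008], [-0.0139, 0.016, 0.0011], [-0.0186, 0.0186, 0.0014], [-0.0186, 0.0186, 0.0014], [-0.0186, 0.0186, 0.0014]], twist=[0, 0, 0, 0, 0, 0, 0])

```text
time: 10.25
tcp_pos: [0.666, -0.0782, 0.1741]
eef_rot: [0.001, 0.995, 0.098, -0.006]
wrist_force: [2.2, 1.3, -0.8]
finger_gap: 0.0235
```

```bash
python3 -c "
from h import *
plan(list(np.arange(1,6)*.1),R0=.045)"
```

```text
t 10.25 tcp [ 0.666  -0.0782  0.1741] fix [ 0.02   -0.04    0.1741] F [ 2.1982  1.3217 -0.7778] Ffix 2.416050539750023 0.8611676974012789 gap 0.02353790622323785
toolx yaw 11.220908832292034 q [-0.4581  0.4831  0.7101  1.4878 -0.3143  1.3006 -1.0922]
theta -0.9073 r 0.04471078287672415
push along cw -2.5458221278924547 radial 0.3125695231575446
[[-0.004, 0.0021, 0.0002], [-0.0082, 0.0035, 0.0005], [-0.0126, 0.0045, 0.0007], [-0.0171, 0.005, 0.001], [-0.0216, 0.0051, 0.0012]]
```

Emit:
jog_arm(claw=[-1, -1, -1], xyz=[[0, 0, 0], [0, 0, 0], [0, 0, 0]], twist=[0, 0, 0])

```text
time: 10.5
tcp_pos: [0.6661, -0.0782, 0.174]
eef_rot: [0.001, 0.995, 0.098, -0.006]
wrist_force: [0.2, 1.2, -0.2]
finger_gap: 0.0231
```

```bash
python3 - <<'E'
from h import *
plan([.1,.2,.3],R0=.045)
# predicted side-crop rows of the foot's lower near rim for some heights of its underside
C=-robot.camera_info('side')['R'].T@robot.camera_info('side')['t']
n=C[:2]-AX[:2]; n/=np.linalg.norm(n)
for z in (.043,.047,.051,.055,.06):
    p=AX+[*(n*.016),z]; q=px('side',p); print(z,(q-[250,190]+.5)*4-.5)
snap('side','side4')
o=cv2.imread('pics/side3.png'); b=cv2.imread('pics/side4.png')
f=lambda a:cv2.resize(a[250:300,300:350],None,fx=8,fy=8,interpolation=cv2.INTER_CUBIC)
cv2.imwrite('pics/c5.png',np.hstack([f(o),f(b)]))
E
```

```text
t 10.5 tcp [ 0.6661 -0.0782  0.174 ] fix [ 0.0201 -0.04    0.174 ] F [ 0.2444  1.1535 -0.1637] Ffix 0.4675409738922751 1.082486466644265 gap 0.02313444480185133
toolx yaw 11.221810244845761 q [-0.4581  0.4834  0.7101  1.4875 -0.3143  1.3009 -1.0921]
theta -0.907 r 0.04474360547670241
push along cw -0.9031670029465387 radial -0.758063900686934
[[-0.004, 0.0021, 0.0002], [-0.0083, 0.0035, 0.0005], [-0.0127, 0.0044, 0.0007]]
0.043 [290.3568 393.1102]
0.047 [290.7202 387.0845]
0.051 [291.0854 381.0299]
0.055 [291.4523 374.9461]
0.06 [291.9134 367.3001]
```

View pics/c5.png

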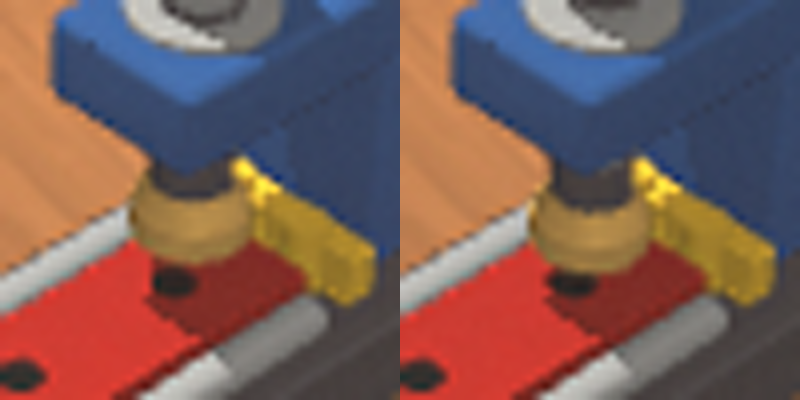

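The foot's lower rim has sunk from row 265 to 275 in the 8x crops. That puts its underside at z ≈ 0.053, still about 13 mm above the plate, and the held push is about 1 N, so it is still free. I'll wind about 4.5 rad more freely, then feel for contact.

```bash
python3 -c "
from h import *
plan(list(np.arange(1,12)*.18),R0=.045)"
```

```text
t 10.55 tcp [ 0.6661 -0.0782  0.174 ] fix [ 0.0201 -0.04    0.174 ] F [-0.0705  2.2505 -0.4729] Ffix 0.37573443881669316 2.2199890056828804 gap 0.02258805983843654
toolx yaw 11.222752219395742 q [-0.4581  0.4834  0.7101  1.4876 -0.3144  1.3008 -1.0921]
theta -0.9069 r 0.044724796053205104
push along cw -1.3312837438395733 radial -1.8158224437577175
[[-0.0074, 0.0032, 0.0004], [-0.0153, 0.0048, 0.0009], [-0.0234, 0.005, 0.0013], [-0.0314, 0.0037, 0.0018], [-0.039, 0.001, 0.0022], [-0.046, -0.0031, 0.0027], [-0.0522, -0.0083, 0.0031], [-0.0573, -0.0145, 0.0035], [-0.0612, -0.0216, 0.0039], [-0.0639, -0.0293, 0.0043], [-0.065, -0.0373, 0.0046]]
```

Emit:
jog_arm(claw=[-1, -1, -1, -1, -1, -1, -1, -1, -1, -1, -1, -1], xyz=[[-0.0074, 0.0032, 0.0004], [-0.0153, 0.0048, 0.0009], [-0.0234, 0.005, 0.0013], [-0.0314, 0.0037, 0.0018], [-0.039, 0.001, 0.0022], [-0.046, -0.0031, 0.0027], [-0.0522, -0.0083, 0.0031], [-0.0573, -0.0145, 0.0035], [-0.0612, -0.0216, 0.0039], [-0.0639, -0.0293, 0.0043], [-0.065, -0.0373, 0.0046], [-0.065, -0.0373, 0.0046]], twist=[0, 0, 0, 0, 0, 0, 0, 0, 0, 0, 0, 0])

```text
time: 11.55
tcp_pos: [0.5944, -0.0547, 0.1702]
eef_rot: [0.001, 0.995, 0.098, -0.007]
wrist_force: [-0.7, -1.0, -0.4]
finger_gap: 0.0229
```

```bash
python3 -c "
from h import *
plan(list(np.arange(1,12)*.18),R0=.045)"
```

```text
t 11.55 tcp [ 0.5944 -0.0547  0.1702] fix [-0.0455 -0.0028  0.1702] F [-0.6713 -1.047  -0.3978] Ffix -0.8650003718837042 -0.8936889819650783 gap 0.022934475952890658
toolx yaw 11.22182085203367 q [-0.5804  0.3206  0.7333  1.6866 -0.2194  1.2334 -1.1717]
theta -2.8818 r 0.04560572966310339
push along cw -0.8394775821074899 radial 0.9177053061760551
[[0.0008, -0.0081, 0.0003], [0.0025, -0.016, 0.0006], [0.0055, -0.0235, 0.0009], [0.0099, -0.0304, 0.0012], [0.0154, -0.0363, 0.0015], [0.0218, -0.0412, 0.0017], [0.0291, -0.0448, 0.0019], [0.0368, -0.0471, 0.0022], [0.0449, -0.0479, 0.0024], [0.053, -0.0473, 0.0027], [0.0608, -0.0453, 0.0029]]
```

Emit:
jog_arm(claw=[-1, -1, -1, -1, -1, -1, -1, -1, -1, -1, -1, -1], xyz=[[0.0008, -0.0081, 0.0003], [0.0025, -0.016, 0.0006], [0.0055, -0.0235, 0.0009], [0.0099, -0.0304, 0.0012], [0.0154, -0.0363, 0.0015], [0.0218, -0.0412, 0.0017], [0.0291, -0.0448, 0.0019], [0.0368, -0.0471, 0.0022], [0.0449, -0.0479, 0.0024], [0.053, -0.0473, 0.0027], [0.0608, -0.0453, 0.0029], [0.0608, -0.0453, 0.0029]], twist=[0, 0, 0, 0, 0, 0, 0, 0, 0, 0, 0, 0])

```text
time: 12.55
tcp_pos: [0.6457, 0.0012, 0.1664]
eef_rot: [0.002, 0.995, 0.098, -0.007]
wrist_force: [0.2, 0.8, 1.4]
finger_gap: 0.023
```

```bash
python3 -c "
from h import *
plan(list(np.arange(1,8)*.14),R0=.045)"
```

```text
t 12.55 tcp [0.6457 0.0012 0.1664] fix [0.0158 0.0419 0.1664] F [0.2415 0.7533 1.4078] Ffix 0.3855949430554343 0.6907141491655094 gap 0.02302459055640411
toolx yaw 11.21201442927675 q [-0.5929  0.4307  0.6949  1.563  -0.2787  1.2648 -1.2301]
theta 1.41 r 0.0447665222291642
push along cw 0.11773025160667508 radial 0.7822461785294871
[[0.0058, 0.0024, 0.0002], [0.0111, 0.0058, 0.0004], [0.0159, 0.0098, 0.0006], [0.0201, 0.0146, 0.0008], [0.0236, 0.0198, 0.001], [0.0263, 0.0255, 0.0013], [0.0282, 0.0315, 0.0015]]
```

Emit:
jog_arm(claw=[-1, -1, -1, -1, -1, -1, -1, -1, -1], xyz=[[0.0058, 0.0024, 0.0002], [0.0111, 0.0058, 0.0004], [0.0159, 0.0098, 0.0006], [0.0201, 0.0146, 0.0008], [0.0236, 0.0198, 0.001], [0.0263, 0.0255, 0.0013], [0.0263, 0.0255, 0.0013], [0.0263, 0.0255, 0.0013], [0.0263, 0.0255, 0.0013]], twist=[0, 0, 0, 0, 0, 0, 0, 0, 0])

```text
time: 13.3
tcp_pos: [0.6762, -0.0193, 0.1648]
eef_rot: [0.002, 0.995, 0.097, -0.007]
wrist_force: [-1.7, -1.9, 1.6]
finger_gap: 0.0232
```

```bash
python3 - <<'E'
from h import *
p,d=snap('side','side5')
f=lambda a:cv2.resize(a[250:300,300:350],None,fx=8,fy=8,interpolation=cv2.INTER_CUBIC)
cv2.imwrite('pics/c6.png',np.hstack([f(cv2.imread('pics/side4.png')),f(p[:,:,::-1].copy())]))
plan(list(np.arange(1,7)*.1),R0=.045)
E
```

```text
t 13.35 tcp [ 0.6762 -0.0193  0.1647] fix [0.0416 0.0158 0.1647] F [-2.0902 -3.0738  0.853 ] Ffix -2.656543998774957 -2.6000336221560274 gap 0.02313255320365372
toolx yaw 11.182567875353357 q [-0.5258  0.499   0.6868  1.4802 -0.3146  1.2901 -1.1834]
theta 0.5615 r 0.044530355592350704
push along cw 1.4887443140816121 radial -3.4060301262699806
[[0.0018, 0.0041, 0.0002], [0.0028, 0.0085, 0.0004], [0.0033, 0.013, 0.0006], [0.0034, 0.0175, 0.0008], [0.003, 0.0219, 0.001], [0.0022, 0.0264, 0.0012]]
```

View pics/c6.png

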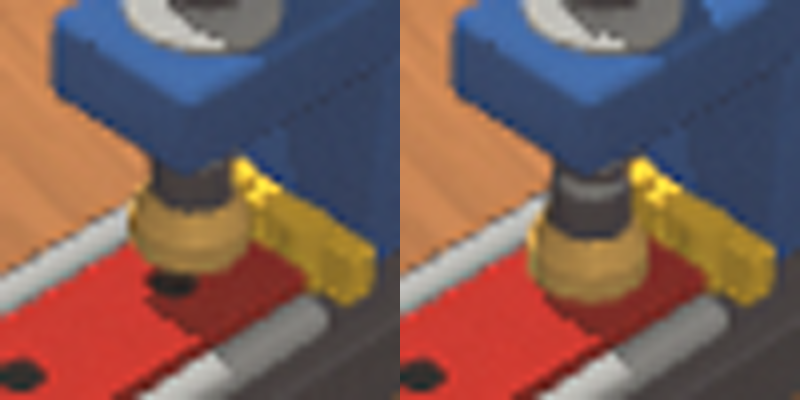

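The foot's rim is now at row 302, so about 4 mm remains above the plate. Smaller steps from here, averaging the held force over a few readings.

```bash
cat >> h.py <<'E'
def feel(n=8):
    P=[]
    for _ in range(n):
        robot.snapshot('top'); s=robot.sense(); r=s['tcp_pos']-AX; th=np.arctan2(r[1],r[0]); F=s['wrist_force']
        P.append([F@[np.sin(th),-np.cos(th),0],F@[np.cos(th),np.sin(th),0]])
    P=np.array(P); print('MEAN cw,rad',P.mean(0),'std',P.std(0),'gap',s['finger_gap'])
E
python3 -c "
from h import *
feel(); plan(list(np.arange(1,7)*.1),R0=.045)"
```

```text
MEAN cw,rad [ 1.144  -3.6752] std [0.6404 0.5846] gap 0.023107062319315284
t 13.75 tcp [ 0.6762 -0.0193  0.1648] fix [0.0417 0.0158 0.1648] F [-2.2809 -3.4468  1.2664] Ffix -2.9171805167167806 -2.9279357911763206 gap 0.023107062319315284
toolx yaw 11.18604198401905 q [-0.5256  0.4992  0.6868  1.4798 -0.3148  1.2905 -1.1832]
theta 0.5617 r 0.0445650360267433
push along cw 1.7021476850776727 radial -3.7663567837564202
[[0.0018, 0.0041, 0.0002], [0.0028, 0.0085, 0.0004], [0.0033, 0.013, 0.0006], [0.0034, 0.0175, 0.0008], [0.003, 0.022, 0.001], [0.0022, 0.0264, 0.0012]]
```

Emit:
jog_arm(claw=[-1, -1, -1, -1, -1, -1, -1, -1, -1], xyz=[[0.0018, 0.0041, 0.0002], [0.0028, 0.0085, 0.0004], [0.0033, 0.013, 0.0006], [0.0034, 0.0175, 0.0008], [0.003, 0.0219, 0.001], [0.0022, 0.0264, 0.0012], [0.0022, 0.0264, 0.0012], [0.0022, 0.0264, 0.0012], [0.0022, 0.0264, 0.0012]], twist=[0, 0, 0, 0, 0, 0, 0, 0, 0])

```text
time: 14.5
tcp_pos: [0.6831, -0.0429, 0.1637]
eef_rot: [0.001, 0.995, 0.098, -0.008]
wrist_force: [-5.8, 0.9, 4.4]
finger_gap: 0.0234
```

```bash
python3 -c "
from h import *
feel(); plan(list(np.arange(1,7)*.1),R0=.045)"
```

```text
MEAN cw,rad [-1.5087 -5.7582] std [0.5905 0.5802] gap 0.023403264827986055
t 14.9 tcp [ 0.6831 -0.0429  0.1636] fix [ 0.0437 -0.0088  0.1636] F [-5.1116  0.4792  4.9818] Ffix -4.916076390743116 1.4800685341089055 gap 0.023403264827986055
toolx yaw 11.267302662452954 q [-0.4815  0.5186  0.6863  1.4574 -0.3271  1.2984 -1.1414]
theta 0.0012 r 0.04457350392517382
push along cw -0.4853889388943011 radial -5.111047595481793
[[-0.0007, 0.0044, 0.0002], [-0.0022, 0.0087, 0.0004], [-0.0041, 0.0127, 0.0006], [-0.0065, 0.0166, 0.0009], [-0.0092, 0.0202, 0.0011], [-0.0122, 0.0235, 0.0013]]
```

```bash
echo "AX=np.array([.6377,-.043,0])">>h.py; python3 -c "
from h import *
plan(list(np.arange(1,7)*.1),R0=.045)"
```

```text
t 14.9 tcp [ 0.6831 -0.0429  0.1636] fix [ 0.0445 -0.0089  0.1636] F [-5.1116  0.4792  4.9818] Ffix -4.916076390743116 1.4800685341089055 gap 0.023403264827986055
toolx yaw 11.267302662452954 q [-0.4815  0.5186  0.6863  1.4574 -0.3271  1.2984 -1.1414]
theta 0.0012 r 0.0453735033434643
push along cw -0.48527929516771673 radial -5.111058007004291
[[-0.0015, 0.0043, 0.0002], [-0.003, 0.0085, 0.0004], [-0.0049, 0.0126, 0.0006], [-0.0072, 0.0164, 0.0009], [-0.0099, 0.02, 0.0011], [-0.013, 0.0233, 0.0013]]
```

Emit:
jog_arm(claw=[-1, -1, -1, -1, -1, -1, -1], xyz=[[-0.0015, 0.0043, 0.0002], [-0.003, 0.0085, 0.0004], [-0.0049, 0.0126, 0.0006], [-0.0072, 0.0164, 0.0009], [-0.0072, 0.0164, 0.0009], [-0.0072, 0.0164, 0.0009], [-0.0072, 0.0164, 0.0009]], twist=[0, 0, 0, 0, 0, 0, 0])

```text
time: 15.48
tcp_pos: [0.6802, -0.0583, 0.1631]
eef_rot: [-0.0, 0.995, 0.099, -0.007]
wrist_force: [2.9, 5.0, 1.3]
finger_gap: 0.0231
```

```bash
python3 -c "
from h import *
feel(); plan(list(np.arange(1,5)*.1),R0=.045)"
```

```text
MEAN cw,rad [-5.2752  1.2964] std [0.4852 0.6134] gap 0.023334152120559067
t 15.88 tcp [ 0.6802 -0.0583  0.1631] fix [ 0.0386 -0.0234  0.1631] F [1.9917 4.5675 1.0577] Ffix 2.855211674542351 4.083740137174002 gap 0.023334152120559067
toolx yaw 11.37772455910113 q [-0.4619  0.5145  0.6888  1.4647 -0.3278  1.2941 -1.1153]
theta -0.3464 r 0.04517896013018323
push along cw -4.972430487513284 radial 0.32264882032524844
[[-0.0027, 0.0036, 0.0002], [-0.0055, 0.0071, 0.0004], [-0.0088, 0.0102, 0.0007], [-0.0123, 0.0131, 0.0009]]
```

```bash
python3 - <<'E'
from h import *
feel(6)
p,d=snap('side','side6')
f=lambda a:cv2.resize(a[250:300,300:350],None,fx=8,fy=8,interpolation=cv2.INTER_CUBIC)
cv2.imwrite('pics/c7.png',np.hstack([f(cv2.imread('pics/side5.png')),f(p[:,:,::-1].copy())]))
E
```

```text
MEAN cw,rad [-5.0436  0.6895] std [0.3358 0.3446] gap 0.023376399711258513
```

View pics/c7.png

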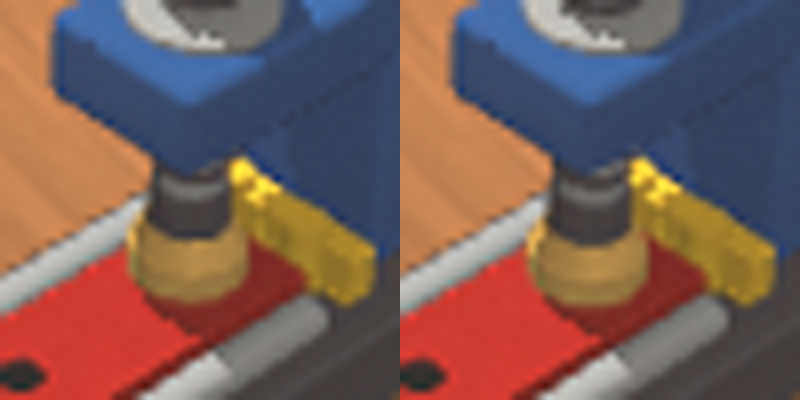

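```bash
python3 - <<'E'
from h import *
# expected image motion of points on screw per mm, and tracked vertical shifts of features via 1-D subpixel profile
I={k:cv2.cvtColor(cv2.imread(f'pics/side{k}.png'),cv2.COLOR_BGR2LAB).astype(np.float32) for k in(3,4,5,6)}
def edge(k,lo,hi,ch,cols=slice(321,326)):
    p=I[k][lo:hi,cols,ch].mean(1); g=np.abs(np.diff(p)); j=g.argmax(); w=g[max(j-2,0):j+3]; return lo+.5+(np.arange(max(j-2,0),max(j-2,0)+len(w))*w).sum()/w.sum()
for k in I:
    print(k,'foot bottom',round(edge(k,279,292,1),2),'foot top',round(edge(k,270,283,2),2))
print((px('side',AX+[0,0,.05])-px('side',AX+[0,0,.04]))/10,'px per mm')
for k in (5,6): print(k,I[k][270:292,321:326].mean(1).astype(int).tolist())
E
```

```text
3 foot bottom 286.23 foot top 274.66
4 foot bottom 286.41 foot top 275.89
5 foot bottom 287.34 foot top 279.56
6 foot bottom 287.9 foot top 280.16
[ 0.0223 -0.3735] px per mm
5 [[73, 131, 107], [72, 130, 119], [75, 130, 129], [116, 127, 131], [109, 128, 130], [76, 130, 129], [70, 130, 129], [70, 130, 129], [68, 130, 128], [66, 130, 127], [141, 135, 163], [149, 135, 167], [148, 136, 166], [150, 136, 167], [142, 135, 164], [131, 134, 161], [131, 133, 162], [108, 145, 157], [80, 160, 151], [76, 162, 150], [83, 166, 153], [92, 170, 156]]
6 [[73, 131, 107], [84, 129, 120], [71, 131, 129], [87, 129, 129], [116, 128, 130], [93, 129, 130], [71, 130, 129], [70, 130, 129], [69, 131, 129], [66, 130, 127], [90, 130, 139], [146, 136, 165], [149, 135, 167], [149, 135, 167], [152, 135, 167], [134, 135, 162], [131, 134, 162], [132, 133, 162], [92, 153, 154], [76, 162, 150], [83, 166, 153], [92, 170, 156]]
```

Emit:
jog_arm(claw=[-1, -1, -1], xyz=[[0, 0, 0], [0, 0, 0], [0, 0, 0]], twist=[0, 0, 0])

```text
time: 16.48
tcp_pos: [0.6803, -0.0582, 0.1631]
eef_rot: [-0.0, 0.995, 0.099, -0.007]
wrist_force: [-0.0, 0.4, 1.2]
finger_gap: 0.0232
```

```bash
python3 -c "
from h import *
feel(6); plan(list(np.arange(1,5)*.08),R0=.045)"
```

```text
MEAN cw,rad [-1.5382  0.2519] std [0.4425 0.3616] gap 0.023165697788109504
t 16.78 tcp [ 0.6803 -0.0582  0.1631] fix [ 0.0387 -0.0233  0.1631] F [1.2481 1.3076 1.1309] Ffix 1.4819581383414495 1.0350740207514122 gap 0.023165697788109504
toolx yaw 11.383089077553542 q [-0.462   0.5145  0.6887  1.4646 -0.328   1.294  -1.1153]
theta -0.3432 r 0.04520550932306103
push along cw -1.6513129895749903 radial 0.735352679121969
[[-0.0022, 0.0029, 0.0002], [-0.0044, 0.0057, 0.0004], [-0.0068, 0.0084, 0.0005], [-0.0094, 0.0108, 0.0007]]
```

The -5 N was stiction in the hold: re-zeroing it dropped it to -1.5 N. The tracked foot also still moves with the shank, so contact is at most just starting. I'll step by 0.24 rad, reading both the moving and the re-zeroed force.

Emit:
jog_arm(claw=[-1, -1, -1, -1], xyz=[[-0.0022, 0.0029, 0.0002], [-0.0044, 0.0057, 0.0004], [-0.0068, 0.0084, 0.0005], [-0.0094, 0.0108, 0.0007]], twist=[0, 0, 0, 0])

```text
time: 17.12
tcp_pos: [0.674, -0.0698, 0.1625]
eef_rot: [-0.001, 0.995, 0.1, -0.006]
wrist_force: [4.4, 3.9, -0.8]
finger_gap: 0.0232
```

Emit:
jog_arm(claw=[-1, -1, -1, -1], xyz=[[0, 0, 0], [0, 0, 0], [0, 0, 0], [0, 0, 0]], twist=[0, 0, 0, 0])

```text
time: 17.45
tcp_pos: [0.6738, -0.0703, 0.1625]
eef_rot: [-0.0, 0.995, 0.099, -0.006]
wrist_force: [-0.0, -0.3, 1.1]
finger_gap: 0.0231
```

```bash
cat >> h.py <<'E'
def foot(k):
    p,_=snap('side',f'side{k}'); L=cv2.cvtColor(p[:,:,::-1].copy(),cv2.COLOR_BGR2LAB).astype(float)[268:292,321:326].mean(1)
    b=L[:,2]; j=np.where((b[5:]>145))[0][0]+5; top=268+j-1+(145-b[j-1])/(b[j]-b[j-1])
    a=L[:,0]; m=np.where((b[:-1]>=155)&(a[:-1]>=105)&(a[1:]<105))[0]; m=m[-1] if len(m) else np.where((a[:-1]>=100)&(a[1:]<100)&(np.arange(23)>j))[0][-1]
    bot=268+m+(a[m]-105)/(a[m]-a[m+1]); seg=np.clip(a[3:9]-75,0,None); print('foot top',round(top,2),'bottom',round(bot,2),'ring',round(268+3+(np.arange(6)*seg).sum()/seg.sum(),2))
E
python3 -c "
from h import *
feel(6); plan(list(np.arange(1,5)*.08),R0=.045); foot(7)"
```

```text
MEAN cw,rad [ 1.1811 -0.0237] std [0.3091 0.4412] gap 0.023418483919102822
t 17.75 tcp [ 0.6738 -0.0703  0.1625] fix [ 0.03   -0.0339  0.1625] F [-0.9033 -0.6573  0.0773] Ffix -1.0154280366292623 -0.46577582334732315 gap 0.023418483919102822
toolx yaw 11.417287383879268 q [-0.4521  0.5031  0.693   1.482  -0.3239  1.2861 -1.0969]
theta -0.6475 r 0.04524662137494259
push along cw 1.0691355651609828 radial -0.32402215741449075
[[-0.003, 0.0021, 0.0002], [-0.0059, 0.0041, 0.0004], [-0.009, 0.0059, 0.0006], [-0.0123, 0.0075, 0.0007]]
foot top 280.41 bottom 287.86 ring 273.81
```

Moving force 5.7 N and a rest push of about +1 N: still free.

Emit:
jog_arm(claw=[-1, -1, -1, -1], xyz=[[-0.003, 0.0021, 0.0002], [-0.0059, 0.0041, 0.0004], [-0.009, 0.0059, 0.0006], [-0.0123, 0.0075, 0.0007]], twist=[0, 0, 0, 0])

```text
time: 18.13
tcp_pos: [0.6646, -0.0792, 0.162]
eef_rot: [-0.0, 0.995, 0.1, -0.004]
wrist_force: [6.9, 0.7, -4.2]
finger_gap: 0.023
```

Emit:
jog_arm(claw=[-1, -1, -1, -1], xyz=[[0, 0, 0], [0, 0, 0], [0, 0, 0], [0, 0, 0]], twist=[0, 0, 0, 0])

```text
time: 18.47
tcp_pos: [0.6644, -0.0795, 0.1619]
eef_rot: [-0.0, 0.995, 0.1, -0.005]
wrist_force: [-0.3, -2.4, -0.1]
finger_gap: 0.0236
```

```bash
python3 -c "
from h import *
feel(6); plan(list(np.arange(1,5)*.08),R0=.045); foot(8)"
```

```text
MEAN cw,rad [2.6188 0.8079] std [0.3927 0.5887] gap 0.023187859693449747
t 18.77 tcp [ 0.6644 -0.0794  0.1619] fix [ 0.019  -0.041   0.1619] F [-1.9904 -2.3235  0.0699] Ffix -2.410381121282519 -1.8842433871759352 gap 0.023187859693449747
toolx yaw 11.477794042747462 q [-0.45    0.4842  0.6982  1.5089 -0.3162  1.2738 -1.0833]
theta -0.9382 r 0.04517629318292372
push along cw 2.9789777404705156 radial 0.6971383748816274
[[-0.0034, 0.0012, 0.0002], [-0.0068, 0.0023, 0.0004], [-0.0103, 0.0032, 0.0005], [-0.0139, 0.0037, 0.0007]]
foot top 280.53 bottom 288.18 ring 273.72
```

Emit:
jog_arm(claw=[-1, -1, -1, -1], xyz=[[-0.0034, 0.0012, 0.0002], [-0.0068, 0.0023, 0.0004], [-0.0103, 0.0032, 0.0005], [-0.0139, 0.0037, 0.0007]], twist=[0, 0, 0, 0])

```text
time: 19.15
tcp_pos: [0.653, -0.0854, 0.1615]
eef_rot: [-0.0, 0.995, 0.1, -0.003]
wrist_force: [6.4, -2.4, -5.1]
finger_gap: 0.023
```

Emit:
jog_arm(claw=[-1, -1, -1, -1], xyz=[[0, 0, 0], [0, 0, 0], [0, 0, 0], [0, 0, 0]], twist=[0, 0, 0, 0])

```text
time: 19.48
tcp_pos: [0.6527, -0.0855, 0.1614]
eef_rot: [-0.0, 0.995, 0.1, -0.003]
wrist_force: [-2.5, -2.3, -0.9]
finger_gap: 0.0229
```

```bash
python3 -c "
from h import *
feel(6); plan(list(np.arange(1,6)*.08),R0=.045); foot(9)"
```

```text
MEAN cw,rad [2.9002 1.9919] std [0.5744 0.5054] gap 0.023346237075842876
t 19.78 tcp [ 0.6528 -0.0855  0.1614] fix [ 0.0064 -0.0447  0.1614] F [-2.1482 -2.7464 -1.9159] Ffix -2.648658677336698 -2.2676475616177267 gap 0.023346237075842876
toolx yaw 11.519252285466528 q [-0.4552  0.4595  0.7043  1.5424 -0.3046  1.259  -1.0761]
theta -1.2302 r 0.0451320867667716
push along cw 2.9422400381854255 radial 1.87105366316427
[[-0.0036, 0.0002, 0.0002], [-0.0072, 0.0003, 0.0004], [-0.0108, 0.0001, 0.0005], [-0.0143, -0.0004, 0.0007], [-0.0179, -0.0012, 0.0009]]
foot top 280.74 bottom 288.45 ring 273.75
```

Emit:
jog_arm(claw=[-1, -1, -1, -1, -1], xyz=[[-0.0036, 0.0002, 0.0002], [-0.0072, 0.0003, 0.0004], [-0.0108, 0.0001, 0.0005], [-0.0143, -0.0004, 0.0007], [-0.0179, -0.0012, 0.0009]], twist=[0, 0, 0, 0, 0])

```text
time: 20.25
tcp_pos: [0.6363, -0.088, 0.1608]
eef_rot: [0.0, 0.995, 0.1, -0.002]
wrist_force: [6.4, -3.5, -5.5]
finger_gap: 0.0236
```

```bash
python3 -c "
from h import *
plan(list(np.arange(1,6)*.08),R0=.045); foot(10); feel(4)"
```

```text
t 20.25 tcp [ 0.6363 -0.088   0.1608] fix [-0.0103 -0.0438  0.1608] F [ 6.4323 -3.4863 -5.4781] Ffix 5.616325914174533 -4.6889442900484815 gap 0.023633979561251704
toolx yaw 11.533449392342597 q [-0.4718  0.4228  0.7124  1.5899 -0.2857  1.2393 -1.0781]
theta -1.6022 r 0.04502906384021644
push along cw -6.538722319875192 radial 3.2824420410683057
[[-0.0035, -0.001, 0.0002], [-0.0068, -0.0022, 0.0003], [-0.0101, -0.0038, 0.0005], [-0.0132, -0.0055, 0.0006], [-0.0162, -0.0075, 0.0008]]
foot top 280.95 bottom 288.54 ring 273.71
MEAN cw,rad [-3.4005  3.0015] std [0.2848 0.4685] gap 0.023128648635802808
```

Emit:
jog_arm(claw=[-1, -1, -1, -1], xyz=[[-0.0035, -0.001, 0.0002], [-0.0068, -0.0022, 0.0003], [-0.0101, -0.0038, 0.0005], [-0.0132, -0.0055, 0.0006]], twist=[0, 0, 0, 0])

```text
time: 20.83
tcp_pos: [0.6225, -0.0853, 0.1602]
eef_rot: [0.001, 0.995, 0.1, -0.001]
wrist_force: [6.4, -2.6, -7.3]
finger_gap: 0.0231
```

```bash
python3 -c "
from h import *
plan([0],R0=.045); foot(11); feel(3)"
```

```text
t 20.83 tcp [ 0.6225 -0.0853  0.1602] fix [-0.0232 -0.0385  0.1602] F [ 6.4018 -2.6235 -7.2788] Ffix 5.756940291644185 -3.8370722722962847 gap 0.023067317622570985
toolx yaw 11.529234686353805 q [-0.4921  0.3918  0.718   1.628  -0.2682  1.2257 -1.0893]
theta -1.9148 r 0.044985411688203254
push along cw -6.911512254500947 radial 0.31061793294086437
[[-0.0, 0.0, 0.0]]
foot top 281.05 bottom 288.52 ring 273.83
MEAN cw,rad [-4.5276  2.3636] std [0.3452 0.6015] gap 0.02307902744553461
```

Emit:
jog_arm(claw=[-1, -1, -1, -1], xyz=[[0, 0, 0], [0, 0, 0], [0, 0, 0], [0, 0, 0]], twist=[0, 0, 0, 0])

```text
time: 21.37
tcp_pos: [0.6221, -0.0851, 0.1602]
eef_rot: [0.0, 0.995, 0.101, -0.002]
wrist_force: [1.7, -3.1, -4.6]
finger_gap: 0.0231
```

```bash
python3 -c "
from h import *
feel(6); plan(list(np.arange(1,6)*.08),R0=.045)"
```

```text
MEAN cw,rad [-3.2245  2.2254] std [0.5684 0.1893] gap 0.022888473510467702
t 21.67 tcp [ 0.6221 -0.0852  0.1602] fix [-0.0236 -0.0382  0.1602] F [ 2.7758 -3.1238 -5.6243] Ffix 2.103577079124374 -3.6108282562478142 gap 0.022888473510467702
toolx yaw 11.53742043488066 q [-0.4921  0.3918  0.7179  1.6281 -0.2683  1.2268 -1.0892]
theta -1.9253 r 0.044960014423187394
push along cw -3.687503383697866 radial 1.9660712141608327
[[-0.003, -0.002, 0.0002], [-0.0058, -0.0042, 0.0003], [-0.0084, -0.0067, 0.0005], [-0.0108, -0.0094, 0.0006], [-0.013, -0.0122, 0.0008]]
```

The rest push changed sign to -3.2 N, the moving force rose to 6.9 N, and the foot's underside stopped at row 288.5. First touch was therefore about 0.6 rad ago. I'll turn about 0.3 rad more.

Emit:
jog_arm(claw=[-1, -1, -1, -1], xyz=[[-0.003, -0.002, 0.0002], [-0.0058, -0.0042, 0.0003], [-0.0084, -0.0067, 0.0005], [-0.0108, -0.0094, 0.0006]], twist=[0, 0, 0, 0])

```text
time: 22.0
tcp_pos: [0.6103, -0.0786, 0.1597]
eef_rot: [0.001, 0.995, 0.1, -0.001]
wrist_force: [7.9, -4.1, -8.3]
finger_gap: 0.023
```

```bash
python3 -c "
from h import *
plan([0],R0=.045); foot(12); feel(3)"
```

```text
t 22.0 tcp [ 0.6103 -0.0786  0.1597] fix [-0.0339 -0.0295  0.1597] F [ 7.8507 -4.0623 -8.2652] Ffix 6.892897490876743 -5.533870123504856 gap 0.02301645651289713
toolx yaw 11.511042546581697 q [-0.5174  0.3621  0.7218  1.663  -0.2501  1.2133 -1.1091]
theta -2.2267 r 0.044956942069948935
push along cw -8.699210632774086 radial -1.5682757188022949
[[-0.0, 0.0, 0.0]]
foot top 281.05 bottom 288.53 ring 273.98
MEAN cw,rad [-6.0219  0.9158] std [0.4112 0.0889] gap 0.023238418204864466
```

Emit:
jog_arm(claw=[-1, -1, -1, -1], xyz=[[0, 0, 0], [0, 0, 0], [0, 0, 0], [0, 0, 0]], twist=[0, 0, 0, 0])

```text
time: 22.53
tcp_pos: [0.6099, -0.0783, 0.1596]
eef_rot: [0.001, 0.995, 0.1, -0.001]
wrist_force: [3.1, -2.3, -5.4]
finger_gap: 0.0228
```

```bash
python3 -c "
from h import *
feel(6); plan(list(np.arange(1,6)*.08),R0=.045)"
```

```text
MEAN cw,rad [-4.4714  0.4867] std [0.6237 0.4372] gap 0.023182279254698547
t 22.83 tcp [ 0.6099 -0.0782  0.1596] fix [-0.0342 -0.029   0.1596] F [ 4.1674 -3.5587 -5.9068] Ffix 3.3818158289903013 -4.312240090067331 gap 0.023182279254698547
toolx yaw 11.53872421186989 q [-0.5175  0.362   0.7216  1.6631 -0.2504  1.2144 -1.1088]
theta -2.2393 r 0.04489566672502391
push along cw -5.476140529666116 radial 0.20970883372280166
[[-0.0023, -0.0028, 0.0002], [-0.0043, -0.0058, 0.0003], [-0.006, -0.0089, 0.0005], [-0.0075, -0.0122, 0.0006], [-0.0087, -0.0156, 0.0008]]
```

8.7 N while moving, about 0.9 rad past touch, is roughly 75–85 N of clamping force, so it is snug. Releasing and rising.

Emit:
jog_arm(claw=[0.2, 0.2, 0.2, 0.2, 0.2, 0.2, 0.2, 0.2], xyz=[[0, 0, 0], [0, 0, 0], [0, 0, 0], [0, 0, 0], [0, 0, 0], [0, 0, 0], [0, 0, 0], [0, 0, 0]], twist=[0, 0, 0, 0, 0, 0, 0, 0])

```text
time: 23.5
tcp_pos: [0.6099, -0.0781, 0.1596]
eef_rot: [0.0, 0.995, 0.101, -0.001]
wrist_force: [-0.4, 0.5, -0.4]
finger_gap: 0.0517
```

Emit:
jog_arm(claw=[0.2, 0.2, 0.2, 0.2, 0.2, 0.2, 0.2, 0.2, 0.2, 0.2, 0.2, 0.2], xyz=[[0, 0, -0.01], [0, 0, -0.03], [0, 0, -0.06], [0, 0, -0.09], [0, 0, -0.12], [-0.02, 0, -0.14], [-0.05, 0, -0.14], [-0.08, 0, -0.14], [-0.1, 0, -0.14], [-0.11, 0, -0.14], [-0.11, 0, -0.14], [-0.11, 0, -0.14]], twist=[0, 0, 0, 0, 0, 0, 0, 0, 0, 0, 0, 0])

```text
time: 24.5
tcp_pos: [0.5026, -0.1, 0.3009]
eef_rot: [-0.0, 0.995, 0.101, -0.0]
wrist_force: [0.4, 0.9, 0.6]
finger_gap: 0.0523
```

```bash
python3 - <<'E'
from h import *
foot(13); snap('top','top13'); st()
a=cv2.imread('pics/side13.png')[190:340,220:390]
cv2.imwrite('pics/c8.png',cv2.resize(a,None,fx=4,fy=4,interpolation=cv2.INTER_CUBIC))
E
```

```text
foot top 281.05 bottom 288.64 ring 273.93
t 24.6 tcp [ 0.5032 -0.0996  0.3003] fix [-0.1431 -0.0289  0.3003] F [ 1.0147  0.2578 -0.9231] Ffix 1.0456053281913695 0.05219819859188865 gap 0.05215713763593926
toolx yaw 11.56883818509725 q [-0.6368 -0.0064  0.7523  1.6988  0.006   1.4494 -1.2541]
```

View pics/c8.png

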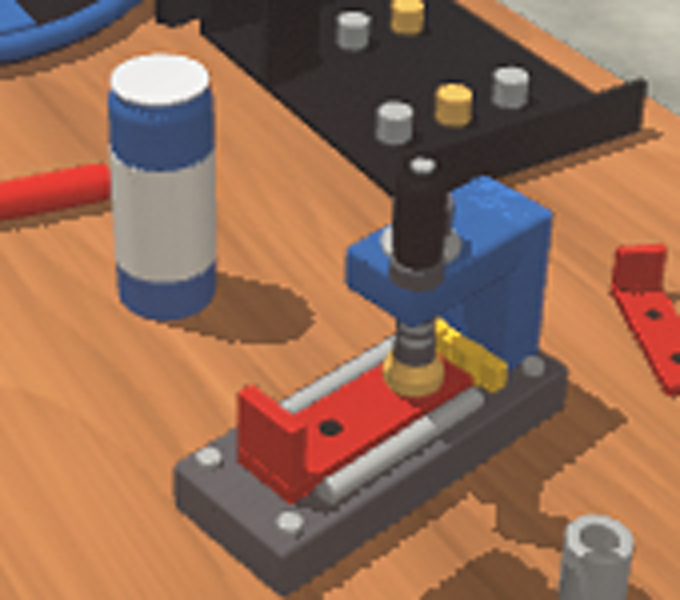

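View pics/top13.png

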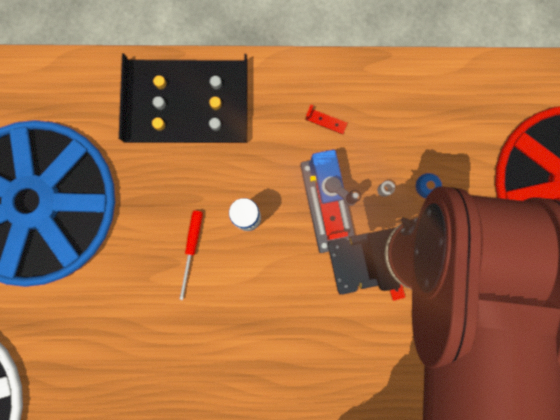

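The bracket's tab is at crop (240–307, 388–500), the same place as right after the push. The foot sits on the plate and the can, socket, cap and driver have not moved.

```bash
python3 -c "
from h import *
print(robot.job_done())"
```

```text
the job is handed in; nothing more can be done
None
```

The bracket is home against the yellow stop and clamped snug. The crank is released, and I handed the job in at about 24.6 s of the 72 s allowed. No verdict was reported.

- **Bracket:** I slid it about 28 mm with closed fingers at 3–4 N. At the stop the push rose to 8–11 N and the tool stopped moving, about 1 mm from the position I had predicted. The last picture shows the bracket in the same place as right after the push.
- **Clamp:** I wound the crank about 9.4 rad clockwise in total. The foot's underside stopped sinking in the pictures at about 8.5 rad, so it ended about 0.9 rad past first touch. The last moving force was 8.7 N, against 5.2–5.9 N while free and the 7.5–11 N given for snug. I estimate 75–85 N of clamping force.
- **Disagreement in the checks:** The push left in the handle at rest was unreliable. It read anywhere from -1.5 to +2.9 N in re-zeroed holds while the foot was free, and once -5 N before re-zeroing. The final hold of about 4.5 N would suggest about 105 N, which is higher than my estimate but still within snug. I relied on the moving force and the foot's position instead.
- **Surroundings:** The final pictures show the can, socket, driver and look-alikes where they were. The cap and the lower look-alike are partly hidden by the arm in the top view. The gripper was well clear of the fixture, touching nothing.

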